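# Unlatch a board fixture's hold-down arm and hold it up

## Robot

A 6-joint arm with a two-finger parallel gripper is mounted at the origin on a cart in front of the work surface, level with it; the furniture and walls round the work are solid. World frame = base frame: x ahead of the robot, y to its left, z up, the work surface at z = 0. Lengths are in m, angles in degrees, forces in N, time in s.
With the tool pointing down it reaches from about 0.375 to 0.9 m from the base axis. Payload 3.1 kg.
Tool frame: the origin (TCP) lies between the finger pads, 19 mm behind the fingertips; this is the grasp point; z points along the fingers, y is the direction in which the jaws open and shut (so a half turn about z gives the same grasp; the last joint's range is limited). The gripper opens to 87 mm and grips with 3 to 60 N. Pads are 19 mm wide; open, the fingers measure 117 mm over their backs; the gripper's body (75 mm by 190 mm) begins 51 mm behind the grasp point.
Start: joints at [-82.878, 30.224, 82.088, -0, 67.689, -10.227], TCP at [0.186, -0.597, 0.241] pointing down, gripper open.
Joint ranges: [-176.69, 176.69], [-43.24, 126.21], [12.49, 139.97], [-82, 262], [0, 151.66], [-163.58, 163.58]. Speed limits (degrees/s): [159.86, 159.86, 180, 180, 180, 180].

## Interface

Orientations are given as a 3x3 rotation matrix whose columns are the frame's x, y, z axes.
In Python, from rig import bot, vision gives the robot as it stands. The module is installed in compiled form; this text tells all that it offers.
- The arm moves only by the shell command python3 -m jog 'ROWS'. ROWS is JSON, a list of rows, each a list of 3 entries, a list of its own where there are three numbers: the shift along the tool's x, y, z in mm, then the turn, a rotation vector about the tool's x, y, z in degrees, then the closure, from 0 (fully open) to 1 (shut). In form: [[[dx, dy, dz], [wx, wy, wz], fingers], ...]. A call has 1 to 12 rows; each row is the pose to reach, as a shift and turn from the pose commanded when the call began, along the tool's axes at that moment; what a row does not reach only later rows make up. A row lasts 1/12 s, in which the tool goes at most 41.7 mm and 7.16 degrees, less where a joint would pass 70% of its speed; a pose out of reach is approached as far as the arm can. A call with a gripper value outside its range is refused whole. The fingers move at their own pace and stop on an object; the grip force is fixed at half the most. Time passes only in rows, so rows that repeat a pose let the fingers close. It gives the time, the measured TCP pose, the force and the opening at its end, in the units of the state.
- bot.read_state(): the state, without advancing time (a new reading comes with each control period).
- vision.capture(name): name is "side" or "top"; returns the picture (384x512x3 uint8, red, green, blue); there is no depth.
- vision.camera_info(name): a dict with "intrinsics" (3x3 intrinsics, pixels), "camera_from_world" (4x4, takes a point from world to camera coordinates). Camera axes: x right, y up, looking along -z (the intrinsics and any distortion apply to the point x, -y, -z); pixel columns grow to the right and rows downward; lengths in m; the calibration is good to about 2 mm. A picture is of the moment at which its call begins. camera_info takes no time and is no camera call.
- bot.hand_in(): hands the job in, once; it reports no verdict.
The state is a dict: "time_s": time; "joint_positions": joint angles; "qvel": joint speeds; "tau": joint torques, N m; "position": TCP position; "tcp_rot": TCP orientation; "force": force on the tool from outside, world axes, zero at the start; "moment": the same for the moment, N m; "opening": opening from 0.0 (shut) to 1.0 (fully open).
Only numpy, scipy, OpenCV 4.12 (cv2) and the standard library are available. Lean on these libraries where they do the work, as an engineer would, in place of code of your own. Each camera call takes 0.05 s, during which the arm holds its last target. There are 200 camera calls.

## Task

The board fixture's hold-down arm is locked onto its stud. Take the upright tab of the side latch, pull it sideways (to the robot's left) against its spring until the arm is free, and lift the arm by that tab until its end stands about 8 cm above its seated height. Finish while still holding it up there, steady, by the tab, so that the board can be taken out; leave the board and everything else where they are.

Things in the scene. Friction and masses are not known exactly. Their poses are not given: they have to be found in the camera images.
- board_fixture: aluminium base plate, 280 (x) x 150 (y) x 12 mm, fixed to the bench; origin: centre of its underside; y points to the latch side (robot's left), z up. At x = -100 mm (robot's end) a steel stud with a mushroom head (24 mm across, its flat underside 58 mm high, top 75 mm); at x = +100 mm a hinge bracket 83 mm high. A circuit board lies between.
- hinge_axis (a point): point on the arm's hinge axis, in the middle of the bracket: x +100, y 0, z +70 mm in the fixture's frame; the axis runs along the fixture's y; fixed.
- hold_arm (a joint): angle of the hold-down arm about the hinge axis, rad: 0 seated level on the stud, grows as the robot's end of the arm rises, stop at 1.1. The arm (0.3 to 0.65 kg, steel bar 22 mm wide, grey coupler housing 52 x 44 mm over the stud) swings freely and falls back when let go.
- coupler (a point): centre of the coupler at the arm's end, 200 mm from the hinge axis; 70 mm above the fixture's underside when seated; the flat top of the coupler is 18 mm above it.
- latch (a joint): travel of the side latch, m: 0 locked, grows as its tab is pulled along the fixture's +y; stop at 0.018. A spring pulls back with 3 N at 0, 8.4 N at 0.018. At 0 its fork lies under the stud's head and blocks the arm; it is clear of the head from about 0.013 and must be kept so until the arm's end has risen 25 mm.
- tab_grip (a point): grip point in the latch's upright black tab: 10 mm thick along the fixture's y (grasp across this), 30 mm wide along x, top 14 mm above the point, free on both sides down to 30 mm below it. With the latch closed it lies 33 mm to the +y side of coupler and 50 mm above it; it slides with the latch and swings and tilts with the arm (0.41 rad at 8 cm rise). Axes as the fixture's when seated.
- board: circuit board, 105 x 155 x 14 mm, lying loose on rests on the fixture, its underside 22 mm above the fixture's; origin: centre of the underside. Not to be moved.
- cap: bystander: dark capacitor can, 35 mm diameter, 51 mm high, upright; origin at the centre of its underside.
- driver: bystander: screwdriver with black handle lying flat, 160 x 20 x 20 mm; origin at the centre of its underside, length along x.
- tin: bystander: round flux tin, 47 mm diameter, 22 mm high; origin at the centre of its underside.
- sink: bystander: black finned heatsink, 40 x 60 x 27 mm; origin at the centre of its underside.

How it is judged (in metres and radians):
On the way, in this order (a step that is already met when the one before it is completed fails the run):
1. the latch is pulled at least 11 mm sideways while the arm is still seated (value of joint latch above 0.011 m and value of joint hold_arm below 0.06 rad), for 0.1 s.
2. the arm's end is lifted at least 30 mm, clear of the stud (z of coupler in the frame of board_fixture above 0.1 m), for 0.1 s.
At the end, for the whole second after the job is handed in: The arm's end is held 55 to 110 mm above its seated height, swinging slower than 0.06 rad/s, with the fingers pressing on the latch or arm with more than 1 N and the TCP within 40 mm of the tab's grip point; the board is within 15 mm and the bystanders within 20 mm of where they were (z of coupler in the frame of board_fixture between 0.125 and 0.18 m and velocity of joint hold_arm between -0.06 and 0.06 rad/s and contact force between the fingers and board_fixture above 1 N and distance between the grasp point and tab_grip below 0.04 m and not (distance of board from where it was at the start of the episode above 0.015 m) and not (distance of cap from where it was at the start of the episode above 0.02 m) and not (distance of driver from where it was at the start of the episode above 0.02 m) and not (distance of tin from where it was at the start of the episode above 0.02 m) and not (distance of sink from where it was at the start of the episode above 0.02 m)); the arm keeps its last pose, push and grip.
It fails at once if the board is shifted by more than 15 mm (distance of board from where it was at the start of the episode above 0.015 m).
It fails at once if a bystander is shifted by more than 20 mm (distance of any of cap, driver, tin, sink from where it was at the start of the episode above 0.02 m).
It also fails if it takes over 35 s, if anything falls off the work surface, if the arm or the gripper's body presses on something with over 40 N, if the wrist force passes 120 N, or if a joint passes its speed limit or range.

## Working session

There is one attempt and no reset: what is moved stays moved. The work goes in short steps, Python scripts to look and compute and a shell command to move; the robot and the scene stay as the last step left them, time stands still between calls to the robot, and variables do not carry over. Pictures are saved under pics/ and viewed, about 8 in all and at most 12, crops included, and the job is handed in when it is done.

```bash
mkdir -p pics; python3 - <<'E'
from rig import bot, vision
import cv2
for n in("side","top"):
    im=vision.capture(n); cv2.imwrite(f"pics/{n}0.png",im[:,:,::-1])
    print(n,vision.camera_info(n))
s=bot.read_state(); print(s)
E
```

```text
side {'intrinsics': array([[381.93593277,   0.        , 257.8002767 ],
       [  0.        , 381.93593277, 193.12490286],
       [  0.        ,   0.        ,   1.        ]]), 'camera_from_world': array([[-0.87607751, -0.48216912, -0.00106222,  0.49849415],
       [ 0.20263675, -0.37017819,  0.90659057, -0.18451933],
       [-0.43752319,  0.79402836,  0.42200997, -0.68704313],
       [ 0.        ,  0.        ,  0.        ,  1.        ]])}
top {'intrinsics': array([[438.70312076,   0.        , 254.76699472],
       [  0.        , 438.70312076, 190.24735166],
       [  0.        ,   0.        ,   1.        ]]), 'camera_from_world': array([[-0.0134826 , -0.99953622, -0.02730514,  0.02871899],
       [ 0.99293816, -0.0166025 ,  0.11746558, -0.57204689],
       [-0.11786444, -0.02552858,  0.9927015 , -1.22782881],
       [ 0.        ,  0.        ,  0.        ,  1.        ]])}
{'time_s': 0.1, 'joint_positions': array([-8.28794517e+01,  3.02751370e+01,  8.21478745e+01, -2.07618086e-03,
        6.76889543e+01, -1.02282333e+01]), 'qvel': array([-0.00056341, -0.04422319, -0.17327493, -0.01782723, -0.00587705,
        0.0085648 ]), 'tau': array([-6.19305756e-04, -4.40988028e+01, -1.77148694e+01,  6.34294865e-02,
        5.34098712e-02, -4.81111965e-05]), 'position': array([ 0.1862992 , -0.5959468 ,  0.24035989]), 'tcp_rot': array([[ 9.54503200e-01,  2.98200546e-01, -2.75498574e-04],
       [ 2.98200508e-01, -9.54501290e-01,  1.93494270e-03],
       [ 3.14037226e-04, -1.92906281e-03, -9.99998090e-01]]), 'force': array([ 0.10780246,  0.64548598, -1.04835618]), 'moment': array([-0.0064247 , -0.01216607, -0.02848351]), 'opening': 1.0012985889444321}
```

View pics/side0.png

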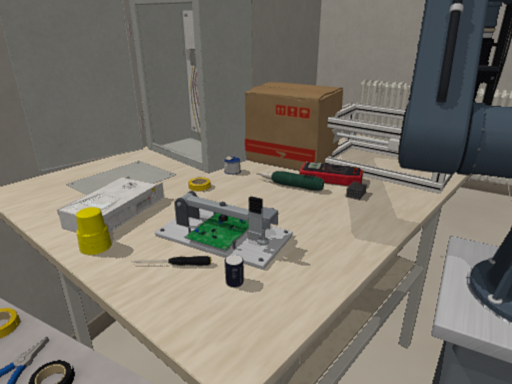

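View pics/top0.png

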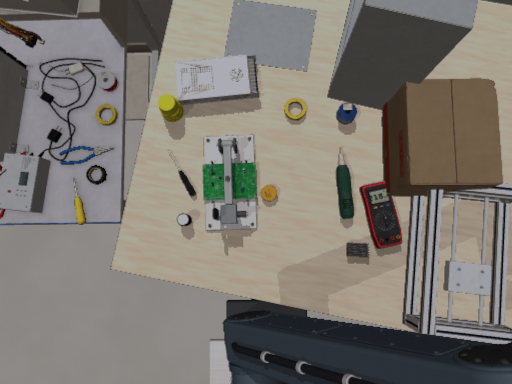

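The top view shows the fixture at about (203–257, 135–231), with the dark tab near (216,214). In the side view the tab is near (256,204). The capacitor can is at (184,220) in the top view and the driver at (185,180), both on the latch side. I'll enlarge both views to measure.

```bash
python3 - <<'E'
import cv2,numpy as np
a=cv2.imread("pics/side0.png")[180:280,150:300]; b=cv2.imread("pics/top0.png")[128:238,165:285]
a=cv2.resize(a,(600,400),interpolation=cv2.INTER_CUBIC);cv2.imwrite("pics/sc.png",a)
b=cv2.resize(b,(600,550),interpolation=cv2.INTER_CUBIC);cv2.imwrite("pics/tc.png",b)
E
```

```text
(no output)
```

View pics/sc.png

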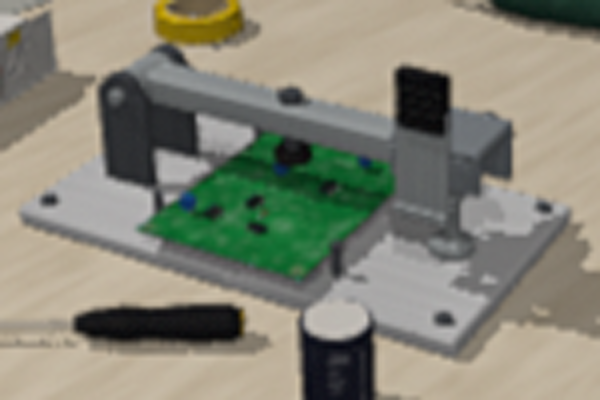

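View pics/tc.png

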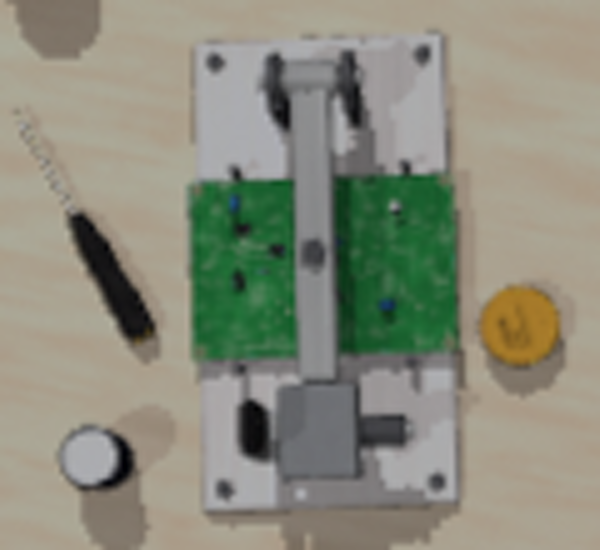

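Side crop: the black tab spans about (395–450, 66–135), with the arm seated. Top crop: the plate corners are at (192,45), (442,35), (458,503) and (205,512), and the tab is at (240–270, 400–460). I'll get the fixture pose from the corners, then cross-check the tab in both views.

```bash
cat > h.py <<'E'
import numpy as np
from rig import bot,vision
def proj(n,p):
    c=vision.camera_info(n);q=c["camera_from_world"]@np.append(p,1);u=c["intrinsics"]@np.array([q[0],-q[1],-q[2]]);return u[:2]/u[2]
def ray(n,u):
    c=vision.camera_info(n);d=np.linalg.inv(c["intrinsics"])@np.array([*u,1]);d=np.array([d[0],-d[1],-d[2]])
    T=c["camera_from_world"];R=T[:3,:3];return -R.T@T[:3,3],R.T@d
def onz(n,u,z):
    o,d=ray(n,u);return o+d*(z-o[2])/d[2]
def two(u,v):
    o,d=ray("side",u);p,e=ray("top",v);s=np.linalg.lstsq(np.c_[d,-e],p-o,rcond=None)[0]
    a,b=o+s[0]*d,p+s[1]*e;return (a+b)/2,np.linalg.norm(a-b)
S=lambda x,y:((x+.5)/4-.5+150,(y+.5)/4-.5+180)
T=lambda x,y:((x+.5)/5-.5+165,(y+.5)/5-.5+128)
E
python3 - <<'E'
from h import *
np.set_printoptions(precision=4,suppress=True)
P=[onz("top",T(*c),.012) for c in[(192,45),(442,35),(458,503),(205,512)]]
P=np.array(P);c=P.mean(0);x=(P[0]+P[1]-P[2]-P[3]);y=P[0]+P[3]-P[1]-P[2]
ax=np.degrees(np.arctan2(x[1],x[0]));ay=np.degrees(np.arctan2(-y[0],y[1]))
print(P,c,np.linalg.norm(x)/2,np.linalg.norm(y)/2,ax,ay)
Q=np.array([onz("side",S(*q),.012) for q in[(22,212),(570,208),(452,350)]]);print("side corners FL?,NR,NL",Q)
a=np.radians((2*ax+ay)/3);R=np.array([[np.cos(a),-np.sin(a),0],[np.sin(a),np.cos(a),0],[0,0,1]])
o=c*[1,1,0];g=o+R@[-.1,.033,.12];print("grip",g)
for dx in(-.015,.015):
  for dz in(.014,-.014):
    q=proj("side",g+R@[dx,.005,dz]);print("side crop",(q-[149.5,179.5])*4-.5)
top=np.array(proj("top",g+[0,0,.014]));print("top crop",(top-[164.5,127.5])*5-.5)
print(onz("top",T(255,430),.134), two(S(423,70),T(251,430)))
# cap, driver
print("cap",onz("top",T(92,458),.051),"drv",onz("top",T(145,335),.015))
E
```

```text
[[0.7386 0.1728 0.012 ]
 [0.7417 0.0237 0.012 ]
 [0.4643 0.018  0.012 ]
 [0.4611 0.1651 0.012 ]] [0.6014 0.0949 0.012 ] 0.27751180608276327 0.1481459271104126 1.3797547904808047 1.1934279806190584
side corners FL?,NR,NL [[0.7374 0.1762 0.012 ]
 [0.4672 0.0231 0.012 ]
 [0.4623 0.1743 0.012 ]]
grip [0.5007 0.1256 0.12  ]
side crop [453.6962  80.54  ]
side crop [453.4265 131.7373]
side crop [399.2974  68.27  ]
side crop [399.8735 118.8144]
top crop [247.5982 429.3447]
[0.5003 0.1217 0.134 ] (array([0.5026, 0.125 , 0.1332]), np.float64(0.005049081928279148))
cap [0.4914 0.2238 0.051 ] drv [0.5648 0.1999 0.015 ]
```

```bash
cat >> h.py <<'E'
np.set_printoptions(precision=2,suppress=True)
Y=np.radians(1.3)
def Rt(th):  # desired tool rotation for arm angle th
    X=np.array([np.cos(Y),np.sin(Y),0]);F=np.array([-np.sin(Y),np.cos(Y),0]);U=np.array([0,0,1.])
    x=X*np.cos(th)-U*np.sin(th); y=-F; return np.c_[x,y,np.cross(x,y)]
def rel(p,R,s=None):
    from scipy.spatial.transform import Rotation as Ro
    s=s or bot.read_state();A=s["tcp_rot"]
    return (A.T@(np.array(p)-s["position"]))*1000, Ro.from_matrix(A.T@R).as_rotvec(degrees=True)
E
python3 - <<'E'
from h import *
for p in[(.1863,-.596,.32),(.36,-.2,.30),(.45,0.0,.28),(.5015,.1255,.22)]:print(p,*rel(p,Rt(0)))
E
```

```text
(0.1863, -0.596, 0.32) [  0.01  -0.1  -79.64] [-0.11 -0.   16.05]
(0.36, -0.2, 0.3) [ 283.89 -326.25  -58.92] [-0.11 -0.   16.05]
(0.45, 0.0, 0.28) [ 429.43 -490.27  -38.56] [-0.11 -0.   16.05]
(0.5015, 0.1255, 0.22) [ 515.99 -594.59   21.67] [-0.11 -0.   16.05]
```

```bash
python3 -m jog '[[[0,0,-40],[0,0,0],0],[[0,0,-80],[0,0,0],0],[[284,-326,-70],[0,0,16],0],[[284,-326,-70],[0,0,16],0],[[284,-326,-70],[0,0,16],0],[[284,-326,-70],[0,0,16],0],[[284,-326,-70],[0,0,16],0],[[284,-326,-70],[0,0,16],0],[[284,-326,-70],[0,0,16],0],[[284,-326,-70],[0,0,16],0],[[284,-326,-70],[0,0,16],0],[[284,-326,-70],[0,0,16],0]]'
python3 -c "
from h import *
print(*rel((.5015,.1255,.22),Rt(0)))"
```

```text
time_s: 1.1
position: [0.354, -0.213, 0.3114]
tcp_rot: [[1.0, 0.023, -0.0], [0.023, -1.0, 0.0], [-0.0, -0.0, -1.0]]
force: [0.6, -0.7, -0.4]
opening: 0.998
[ 155.2  -335.06   91.52] [-0.02  0.01  0.  ]
```

```bash
python3 -m jog '[[[155,-335,92],[0,0,0],0],[[155,-335,92],[0,0,0],0],[[155,-335,92],[0,0,0],0],[[155,-335,92],[0,0,0],0],[[155,-335,92],[0,0,0],0],[[155,-335,92],[0,0,0],0],[[155,-335,92],[0,0,0],0],[[155,-335,92],[0,0,0],0],[[155,-335,92],[0,0,0],0],[[155,-335,92],[0,0,0],0],[[155,-335,92],[0,0,0],0],[[155,-335,92],[0,0,0],0]]'
python3 - <<'E'
from h import *
import cv2
im=vision.capture("side")[:,:,::-1];a=cv2.resize(im[120:270,180:330],(600,600),interpolation=cv2.INTER_CUBIC);cv2.imwrite("pics/s1.png",a)
print(*rel((.5015,.1255,.12),Rt(0)))
E
```

```text
time_s: 2.1
position: [0.5003, 0.1233, 0.2192]
tcp_rot: [[1.0, 0.025, -0.002], [0.025, -1.0, -0.001], [-0.002, 0.001, -1.0]]
force: [0.6, 0.1, -0.0]
opening: 1.003
[ 1.41 -2.93 99.52] [0.03 0.07 0.04]
```

View pics/s1.png

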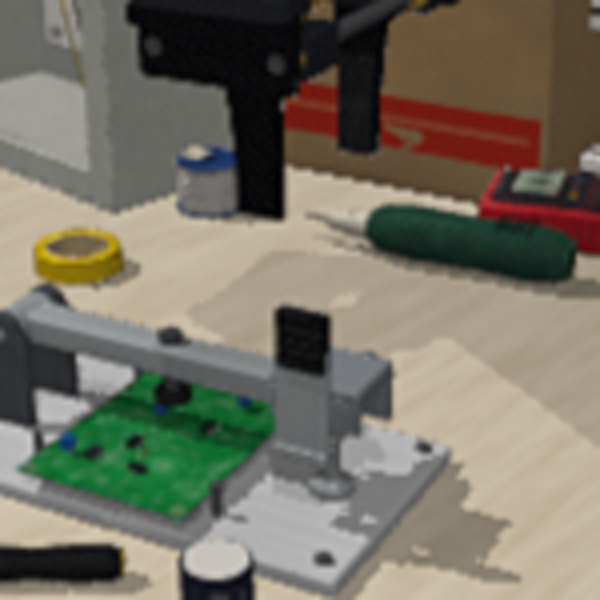

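The open fingers (tips at (262,217) and (360,150)) straddle the tab at (302,340). Next I descend and close.

```bash
python3 -m jog '[[[1,-2,40],[0,0,0],0],[[1,-2,75],[0,0,0],0],[[1,-2,100],[0,0,0],0],[[1,-2,100],[0,0,0],0],[[1,-2,100],[0,0,0],0]]'
python3 -m jog '[[[0,0,0],[0,0,0],0.6],[[0,0,0],[0,0,0],0.7],[[0,0,0],[0,0,0],0.8],[[0,0,0],[0,0,0],1],[[0,0,0],[0,0,0],1],[[0,0,0],[0,0,0],1],[[0,0,0],[0,0,0],1],[[0,0,0],[0,0,0],1]]'
python3 - <<'E'
from h import *
import cv2
im=vision.capture("side")[:,:,::-1];a=cv2.resize(im[120:270,180:330],(600,600),interpolation=cv2.INTER_CUBIC);cv2.imwrite("pics/s2.png",a)
s=bot.read_state();print(s["position"]*1000,s["force"],s["opening"]*87)
E
```

```text
time_s: 2.57
position: [0.5011, 0.1238, 0.1194]
tcp_rot: [[1.0, 0.021, -0.003], [0.021, -1.0, -0.0], [-0.003, 0.0, -1.0]]
force: [0.4, -0.2, 0.4]
opening: 1.0
time_s: 3.23
position: [0.5019, 0.1255, 0.1197]
tcp_rot: [[1.0, 0.024, 0.0], [0.024, -1.0, -0.0], [0.0, 0.0, -1.0]]
force: [-0.0, 0.0, 0.6]
opening: 0.479
[501.91 125.53 119.63] [ 0.37 -0.1   0.04] 37.64262788151903
```

View pics/s2.png

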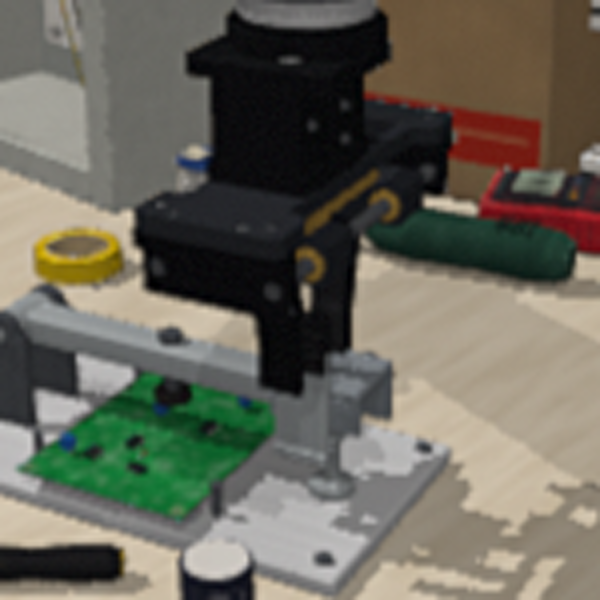

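The fingers are on both sides of the tab at (300,340) and still closing, so I keep closing.

```bash
python3 -m jog '[[[0,0,0],[0,0,0],1],[[0,0,0],[0,0,0],1],[[0,0,0],[0,0,0],1],[[0,0,0],[0,0,0],1],[[0,0,0],[0,0,0],1],[[0,0,0],[0,0,0],1],[[0,0,0],[0,0,0],1],[[0,0,0],[0,0,0],1],[[0,0,0],[0,0,0],1],[[0,0,0],[0,0,0],1]]'
```

```text
time_s: 4.12
position: [0.5018, 0.1273, 0.1196]
tcp_rot: [[1.0, 0.022, 0.0], [0.022, -1.0, 0.003], [0.0, -0.003, -1.0]]
force: [-0.6, 7.0, 0.1]
opening: 0.11
```

The tab is gripped: the opening is 9.6 mm. Now I pull sideways in steps.

```bash
python3 -m jog '[[[0,-4,0],[0,0,0],1],[[0,-8,0],[0,0,0],1],[[0,-12,0],[0,0,0],1],[[0,-16,0],[0,0,0],1],[[0,-16,0],[0,0,0],1],[[0,-16,0],[0,0,0],1],[[0,-16,0],[0,0,0],1]]'
```

```text
time_s: 4.7
position: [0.5016, 0.1403, 0.1195]
tcp_rot: [[1.0, 0.025, -0.0], [0.025, -1.0, -0.002], [-0.0, 0.002, -1.0]]
force: [0.2, -6.6, -1.4]
opening: 0.11
```

Latch travel is about 13 mm, and the 6.6 N force matches the spring. I pull about 3 mm more and compute the lift arc.

```bash
python3 -m jog '[[[0,-2,0],[0,0,0],1],[[0,-3,0],[0,0,0],1],[[0,-3,0],[0,0,0],1],[[0,-3,0],[0,0,0],1]]'
python3 - <<'E'
from h import *
s=bot.read_state();p0=s["position"];print(p0*1000,s["force"])
X=Rt(0)[:,0]
for th in np.arange(.04,.45,.04):
    dx=-.2*np.cos(th)+.05*np.sin(th)+.2;dz=.2*np.sin(th)+.05*np.cos(th)-.05
    print("%.2f"%th,*rel(p0+X*dx+[0,0,dz],Rt(th),s))
E
```

```text
time_s: 5.03
position: [0.5015, 0.143, 0.1195]
tcp_rot: [[1.0, 0.025, -0.0], [0.025, -1.0, -0.003], [-0.001, 0.003, -1.0]]
force: [0.5, -8.0, -1.5]
opening: 0.113
[501.49 142.99 119.47] [ 0.51 -8.05 -1.54]
0.04 [ 2.15  0.03 -7.96] [ 0.16 -2.26  0.11]
0.08 [  4.63   0.05 -15.83] [ 0.16 -4.55  0.1 ]
0.12 [  7.41   0.08 -23.59] [ 0.17 -6.84  0.1 ]
0.16 [ 10.5    0.11 -31.23] [ 0.17 -9.13  0.1 ]
0.20 [ 13.9    0.13 -38.74] [  0.17 -11.43   0.09]
0.24 [ 17.59   0.16 -46.12] [  0.17 -13.72   0.09]
0.28 [ 21.58   0.19 -53.34] [  0.17 -16.01   0.09]
0.32 [ 25.85   0.22 -60.39] [  0.18 -18.3    0.08]
0.36 [ 30.4    0.24 -67.27] [  0.18 -20.59   0.08]
0.40 [ 35.22   0.27 -73.96] [  0.18 -22.89   0.08]
0.44 [ 40.3    0.3  -80.45] [  0.18 -25.18   0.07]
```

```bash
python3 -m jog '[[[1,0,-4],[0,-1.1,0],1],[[2.1,0,-8],[0,-2.3,0],1],[[3.4,0,-12],[0,-3.4,0],1],[[4.6,0,-15.8],[0,-4.6,0],1],[[6,0,-19.7],[0,-5.7,0],1],[[7.4,0,-23.6],[0,-6.9,0],1],[[9,0,-27.4],[0,-8,0],1],[[10.5,0,-31.2],[0,-9.2,0],1],[[10.5,0,-31.2],[0,-9.2,0],1],[[10.5,0,-31.2],[0,-9.2,0],1]]'
python3 - <<'E'
from h import *
import cv2
im=vision.capture("side")[:,:,::-1];a=cv2.resize(im[120:270,180:330],(600,600),interpolation=cv2.INTER_CUBIC);cv2.imwrite("pics/s3.png",a)
E
```

```text
time_s: 5.87
position: [0.5118, 0.1427, 0.1503]
tcp_rot: [[0.987, 0.025, -0.161], [0.024, -1.0, -0.008], [-0.161, 0.004, -0.987]]
force: [-0.5, -7.0, -2.6]
opening: 0.112
```

View pics/s3.png

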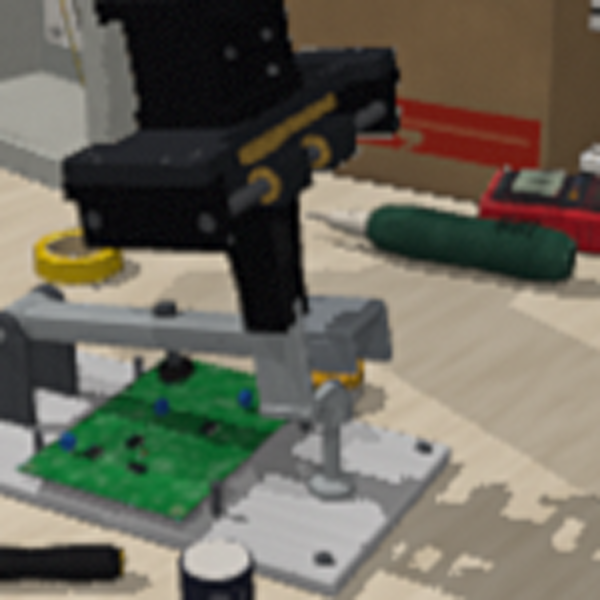

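The arm has risen about 3 cm and is off the stud head at (330,400). The arc increments are the same in the tool's own axes, so I continue with another 0.25 rad.

```bash
python3 -m jog '[[[2.1,0,-8],[0,-2.3,0],1],[[4.6,0,-15.8],[0,-4.6,0],1],[[7.4,0,-23.6],[0,-6.9,0],1],[[10.5,0,-31.2],[0,-9.2,0],1],[[13.9,0,-38.7],[0,-11.4,0],1],[[16.5,0,-44],[0,-13.1,0],1],[[18.5,0,-48],[0,-14.3,0],1],[[18.5,0,-48],[0,-14.3,0],1],[[18.5,0,-48],[0,-14.3,0],1],[[18.5,0,-48],[0,-14.3,0],1],[[18.5,0,-48],[0,-14.3,0],1],[[18.5,0,-48],[0,-14.3,0],1]]'
python3 -m jog '[[[0,0,0],[0,0,0],1],[[0,0,0],[0,0,0],1],[[0,0,0],[0,0,0],1],[[0,0,0],[0,0,0],1],[[0,0,0],[0,0,0],1],[[0,0,0],[0,0,0],1]]'
python3 - <<'E'
from h import *
import cv2
im=vision.capture("side")[:,:,::-1];a=cv2.resize(im[90:290,130:330],(600,600),interpolation=cv2.INTER_CUBIC)
cv2.imwrite("pics/s4.png",a)
s=bot.read_state();print(s["position"]*1000,s["qvel"],s["force"])
E
```

```text
time_s: 6.92
position: [0.537, 0.1428, 0.1945]
tcp_rot: [[0.916, 0.024, -0.401], [0.02, -1.0, -0.015], [-0.401, 0.005, -0.916]]
force: [-1.7, -7.5, -2.5]
opening: 0.111
time_s: 7.42
position: [0.537, 0.1429, 0.1945]
tcp_rot: [[0.916, 0.024, -0.401], [0.02, -1.0, -0.015], [-0.401, 0.005, -0.916]]
force: [-1.9, -6.4, -2.5]
opening: 0.118
[537.06 142.87 194.53] [ 0.07  0.04 -0.03 -0.05  0.06 -0.08] [-1.76 -7.77 -2.71]
```

View pics/s4.png

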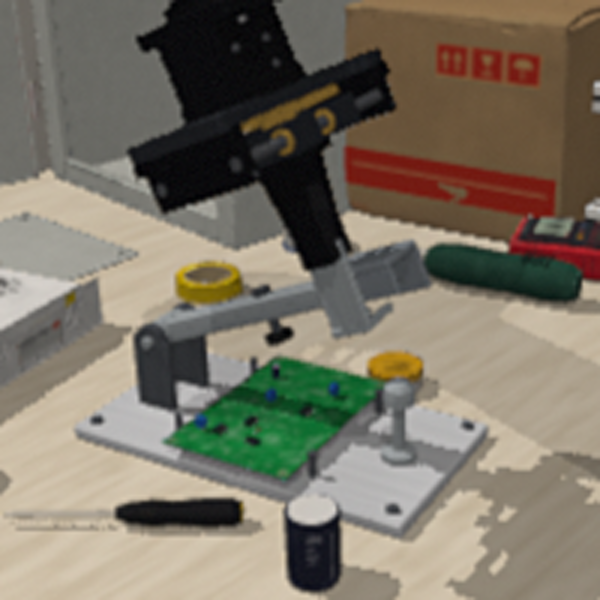

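The arm stands lifted and free of the stud at (400,395), with the tab held. The board and bystanders look undisturbed and the joints are still, so I hand in.

```bash
python3 -c "
from rig import bot
print(bot.hand_in())"
```

```text
the job is handed in; nothing more can be done
None
```

I gripped the latch tab, pulled it sideways and lifted the arm along its hinge arc. I handed in while still holding it by the tab, at about 7.4 s of the 35 s allowed. No verdict was reported.

- **Latch:** it was pulled about 15.7 mm with the arm still seated. The 8 N pull matched the latch spring.
- **Lift:** the TCP rose 75 mm and tilted 0.41 rad, which puts the arm's end about 8 cm above its seat. This height is worked out from the TCP pose, not measured on the arm itself.
- **Steadiness and grip:** joint speeds were below 0.1 deg/s, and the opening was still about 10 mm on the tab.
- **Surroundings:** the last picture shows the arm clear of the stud, with the board, capacitor, driver and tin apparently unmoved. I judged that by eye, without measuring. The heatsink was outside that picture and far from the motion.

No check failed. The only disagreement was between the two cameras, which differed by about 5 mm on the tab's position; the tab still ended up between the closing fingers.

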